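# Close the punch case with its sprung cover board

## Robot

A 6-joint arm with a two-finger parallel gripper is mounted at the origin on a cart in front of the work surface, level with it; the furniture and walls round the work are solid. World frame = base frame: x ahead of the robot, y to its left, z up, the work surface at z = 0. Lengths are in m, angles in rad, forces in N, time in s.
With the tool pointing down it reaches from about 0.425 to 0.95 m from the base axis. Payload 3.5 kg.
Tool frame: the origin (TCP) lies at the very end of the fingers, on their centre line; the grasp point (between the pads) lies 19 mm behind it; z points along the fingers, y is the line along which they close (so a half turn about z gives the same grasp; the last joint's range is limited). The gripper opens to 85 mm and grips with 20 to 120 N. Pads are 22 mm wide; open, the fingers measure 114 mm over their backs; the gripper's body (76 mm by 85 mm) begins 54 mm behind the grasp point. The pads swing forward as they close: fully open they stand 13 mm farther back than shut.
Start: joints at [1.047, 0.286, 1.577, -0, 1.279, -0.15], TCP at [0.246, 0.628, 0.231] pointing down, gripper open.
Joint ranges: [-2.77, 2.77], [-0.9, 2.22], [0.21, 2.48], [-1.53, 4.67], [0.24, 2.81], [-2.84, 2.84]. Speed limits (rad/s): [2.79, 2.79, 3.14, 3.14, 3.14, 3.14].

## Interface

Orientations are given as a unit quaternion [x, y, z, w].
In Python, from plant import ctrl gives the robot as it stands.
- The arm moves only by the tool carry_out, never from a script. Its argument "deltas" is one flat list of numbers, 6 for each row, row after row: the shift along the tool's x, y, z in m, then the turn, a rotation vector about the tool's x, y, z in rad. A call has 1 to 5 rows; each row is the pose to reach, as a shift and turn from the pose commanded when the call began, along the tool's axes at that moment; what a row does not reach only later rows make up. A row lasts 1/8 s, in which the tool goes at most 62.5 mm and 10.7 degrees, less where a joint would pass 70% of its speed; a pose out of reach is approached as far as the arm can. A call with a gripper value outside its range is refused whole. "grip" is the opening in per cent of the stroke, from 0 (shut) to 100 (fully open), set as the call begins (left out, the last holds). The fingers move at their own pace and stop on an object; "grip_force" is the grip in N (left out, the last holds). Time passes only in rows, so rows that repeat a pose let the fingers close. It gives the time, the measured TCP pose, the force, the opening and the grip force at its end, in the units of the state.
- ctrl.get_state(): the state, without advancing time (a new reading comes with each control period).
- ctrl.read_camera(name): name is "side" or "top" or "wrist"; returns (picture, depth): 384x512x3 uint8, red, green, blue; 384x512 float32, m along the optical axis (not along the pixel's ray), 0 where there is no reading.
- ctrl.camera_model(name): a dict with "intrinsics" (3x3 intrinsics, pixels), "extrinsics" (4x4, takes a point from world to camera coordinates); the wrist camera has in their place "hand_eye" (4x4, takes a point from camera to tool coordinates, whose origin is the TCP and whose axes are the flange's). Camera axes: x right, y down, z forward; pixel columns grow to the right and rows downward; lengths in m; the calibration is good to about 2 mm. A picture is of the moment at which its call begins: read the wrist's pose just before it. camera_model takes no time and is no camera call.
- ctrl.sign_off(): hands the job in; it is judged then, once.
Trained networks look in the newest picture that a camera, given by its name, has taken for a name from the list of things; names that differ only in an ending like _2 or _b are one class to them, and where a whole thing is asked for, a point or a joint stands for the part that bears it (a point fixed in the world has none). Each returns a list of dicts, best first, with "score" (0 to 1); they miss things now and then, are a little off and sometimes report something else, mostly with a low value. They report only what shows in the picture. A call takes as long as a camera call.
- ctrl.find_in(camera, query): "uv" ([column, row] in pixels, amid what is visible of it).
The state is a dict: "time": time; "qpos": joint angles; "dq": joint speeds; "joint_efforts": joint torques, N m; "eef_pos": TCP position; "tcp_rot": TCP orientation; "contact_force": force on the tool from outside, world axes, zero at the start; "wrist_torque": the same for the moment, N m; "opening": opening from 0.0 (shut) to 1.0 (fully open); "finger_force": force on a finger pad.
Only numpy, scipy, OpenCV 4.12 (cv2) and the standard library are available. Lean on these libraries where they do the work, as an engineer would, in place of code of your own. Each camera call takes 0.05 s, during which the arm holds its last target. There are 200 camera calls.

## Task

Close the open punch case with its loose cover board: hold the board at an angle and feed its long tongue into the groove of the case's far rail, push it home against the sprung strip in there, lower the near edge flat behind the near lip while you keep pushing, then let the board slide back so that its short tongue is locked under the lip. Do it by feel and gently, forcing nothing, and leave the tweezers and the cake of wax alone.

Things in the scene. Friction and masses are not known exactly. Their poses are not given: they have to be found in the camera images.
- stand: shallow plywood stand, 209 x 164 mm, rim 14 mm high, fixed to the bench; the open dark-wood punch case stands in it. Axes: x towards the case's grooved rail (away from the robot), y left, z up; origin on the bench. Only the stand is measured: the case stands firm, but up to 10 mm off its middle place along x, either way. Case: ledge all round at z=36 mm, side walls y=-63, 63, 46 mm high
- groove_mid (a point): mouth of the groove when the case is in its middle place, at stand (68, 0, 36) mm, axes as the stand. Groove floor is the ledge, which starts 28 mm before the mouth; rounded lip above, underside 7.5 mm over the ledge from 4 mm in, rail top 16 mm over it. Inside, a brass strip along the whole groove: face 7 mm in, gives way towards +x under 4 to 7 N, stops hard 14.8 mm in
- near_lip_mid (a point): top of the inner edge of the near lip when the case is in its middle place, at stand (-61, 0, 48) mm, axes as the stand. The lip (z 42.5 to 48 mm) overhangs the ledge by 5 mm; the wall under it is at x=-66 mm
- cover: loose wooden cover board, flat on the bench, 0.12 to 0.24 kg. Origin: centre of its underside; x towards the long tongue, z up. Plate x -60 to 57, y -61 to 61, 10 mm thick; tongues 5 mm thick, flush with the underside, rounded tips: long one to x=76, short one to x=-66. Locked: flat on the ledge, origin at stand (0, 0, 36) mm plus the case's shift
- cover_tongue (a point): lower tip of the cover's long tongue, at (76, 0, 0) mm in the cover's frame, axes as the cover. With the tongue low and the board at about 8 degrees it goes into the groove to the full depth. For the short tongue to drop behind the near lip the board must be 5 to 6.8 mm further towards +x than when locked, so nearly at the strip's hard stop
- cover_grip (a point): in the wooden grip batten on top of the cover, at (-8, 0, 31) mm in the cover's frame, axes as the cover. The batten is 14 mm thick (x), 64 mm long (y) and stands from z=10 to 36 mm
- tweezers: bystander: steel tweezers lying on the bench, 132 mm; origin at the centre of the underside
- wax: bystander: cake of beeswax, 26 x 36 x 16 mm; origin at the centre of the underside

How it is judged:
On the way:
1. the board's long tongue, on the ledge and in the groove, is pushed against the strip while the board is still held at an angle (x of cover_tongue in the frame of stand between 0.07 and 0.095 m and z of cover_tongue in the frame of stand between 0.034 and 0.043 m and angle between the z axis of cover and the z axis of stand, either way round above 0.06 rad and contact force between cover and stand above 4 N), for 0.1 s.
At the end, for the whole second after the job is handed in: the board lies flat (within 0.02 rad) on the case's ledge (underside 34.5 to 37.5 mm up), within 12 mm along and 3.5 mm across of the locked middle place, at rest and held snug by the sprung strip (contact force with case and stand above 5 N); tweezers and wax within 20 mm of where they lay (x of cover in the frame of stand between -0.012 and 0.012 m and y of cover in the frame of stand between -0.0035 and 0.0035 m and z of cover in the frame of stand between 0.0345 and 0.0375 m and angle between the z axis of cover and the z axis of stand, either way round below 0.02 rad and linear speed of cover below 0.01 m/s and contact force between cover and stand above 5 N); the robot touches nothing.
It fails at once if the board is forced: more than 35 N between the board and the case with its stand (contact force between cover and stand above 35 N).
It fails at once if the tweezers or the wax are shifted by more than 20 mm (distance of any of tweezers, wax from where it was at the start of the episode above 0.02 m).
It also fails if it takes over 51 s, if anything falls off the work surface, if the arm or the gripper's body presses on something with over 40 N, if the wrist force passes 120 N, or if a joint passes its speed limit or range.

## Working session

There is one attempt and no reset: what is moved stays moved. The work goes in short steps, Python scripts to look and compute and a tool call to move; the robot and the scene stay as the last step left them, time stands still between calls to the robot, and variables do not carry over. Pictures are saved under pics/ and viewed, at most 10 in all, crops included, and the job is handed in when it is done.

Besides the shell and the picture viewer there is one more tool, called after ">>>" as name(argument=value, ...) on one line, values as JSON. carry_out: Moves the arm, as the interface text tells. Its arguments: {"type":"object","properties":{"deltas":{"type":"array"},"grip":{"type":"number"},"grip_force":{"type":"number"}},"required":["deltas"]}

```bash
mkdir -p pics; ls
cat > h.py <<'E'
import numpy as np, cv2
from scipy.spatial.transform import Rotation as R
from plant import ctrl
def cam(name):
    s=ctrl.get_state(); im,d=ctrl.read_camera(name); m=ctrl.camera_model(name)
    K=np.array(m["intrinsics"])
    if name=="wrist":
        T=np.eye(4);T[:3,:3]=R.from_quat(s["tcp_rot"]).as_matrix();T[:3,3]=s["eef_pos"]
        E=T@np.array(m["hand_eye"])
    else: E=np.linalg.inv(np.array(m["extrinsics"]))
    v,u=np.mgrid[0:384,0:512]
    P=np.stack([(u-K[0,2])/K[0,0]*d,(v-K[1,2])/K[1,1]*d,d],-1)
    W=P@E[:3,:3].T+E[:3,3]; W[d==0]=np.nan
    return im,d,W
E
python3 - <<'E'
from h import *
s=ctrl.get_state(); print(s)
for n in ["top","side"]:
    im,d,W=cam(n); np.save(n+".npy",W)
    cv2.imwrite(f"pics/{n}.png",im[:,:,::-1])
    for q in ["stand","cover","cover_grip","tweezers","wax"]:
        for r in ctrl.find_in(n,q)[:2]:
            u,v=map(int,np.round(r["uv"])); print(n,q,round(r["score"],2),u,v,np.round(W[v,u],3))
E
```

```text
pics
{'time': 0.0, 'qpos': array([ 1.04699798e+00,  2.87198590e-01,  1.57819347e+00,  2.20485649e-05,
        1.27857785e+00, -1.50005262e-01]), 'dq': array([ 0.00090567, -0.00078337, -0.00049236, -0.00059014, -0.00059143,
       -0.00224033]), 'joint_efforts': array([ 1.14814731e-03, -4.05992889e+01, -2.92624176e+01, -1.59520469e-04,
        5.95895035e-03,  4.19934125e-06]), 'eef_pos': array([0.24611362, 0.62782569, 0.2299163 ]), 'tcp_rot': array([ 1.85813381e-01,  9.82584334e-01, -1.11832163e-03, -4.02879279e-04]), 'contact_force': array([0.53637937, 0.00774284, 0.04550891]), 'wrist_torque': array([ 0.03778723, -0.00505419,  0.05746223]), 'finger_force': 0.0, 'opening': 0.9984491095861964}
top stand 0.82 355 179 [ 0.589 -0.21   0.025]
top stand 0.19 179 181 [0.586 0.256 0.012]
top cover 0.87 179 184 [0.578 0.255 0.013]
top tweezers 0.49 275 186 [ 0.574 -0.001  0.002]
top wax 0.7 352 178 [ 0.593 -0.205  0.014]
top wax 0.55 284 205 [ 0.521 -0.025  0.015]
side stand 0.75 249 155 [0.578 0.242 0.008]
side stand 0.68 264 285 [ 0.587 -0.221  0.026]
side cover 0.77 247 154 [0.572 0.247 0.009]
side cover_grip 0.86 251 154 [0.584 0.245 0.01 ]
side tweezers 0.56 268 211 [ 0.615  0.019 -0.   ]
side wax 0.54 230 219 [ 0.521 -0.018  0.014]
```

View pics/top.png

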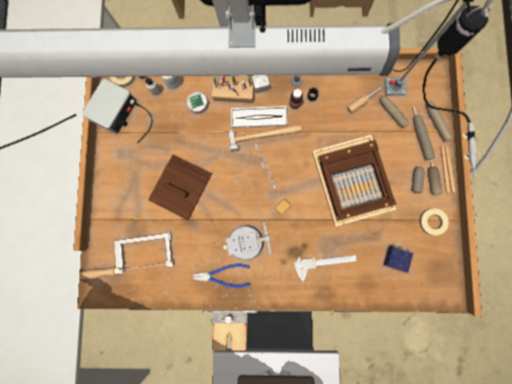

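View pics/side.png

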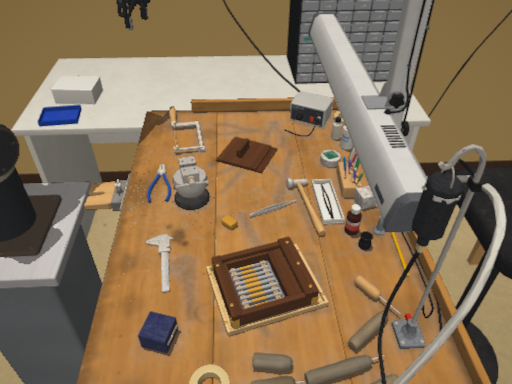

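```bash
cat >> h.py <<'E'
def Rdown(yaw_y):
    y=np.array([np.cos(yaw_y),np.sin(yaw_y),0]); z=np.array([0,0,-1.]); return np.c_[np.cross(y,z),y,z]
def delta(p,Rt,p0=None,R0=None):
    s=ctrl.get_state()
    if p0 is None: p0=s["eef_pos"]; R0=R.from_quat(s["tcp_rot"]).as_matrix()
    return np.round(np.r_[R0.T@(np.array(p)-p0),R.from_matrix(R0.T@Rt).as_rotvec()],4)
E
python3 - <<'E'
from h import *
print(np.round(ctrl.camera_model("wrist")["hand_eye"],3)); print(ctrl.camera_model("wrist")["intrinsics"])
W=np.load("top.npy")
def rect(c,lo,hi,r=.13):
    m=(np.hypot(W[...,0]-c[0],W[...,1]-c[1])<r)&(W[...,2]>lo)&(W[...,2]<hi)
    return m
m=rect((.583,.253),.006,.05,.11); print(m.sum(),cv2.minAreaRect(W[m][:,:2].astype(np.float32)))
b=rect((.583,.253),.025,.05,.11); print(b.sum(),W[b].mean(0),cv2.minAreaRect(W[b][:,:2].astype(np.float32)))
m=rect((.59,-.21),.008,.07,.15); print(m.sum(),cv2.minAreaRect(W[m][:,:2].astype(np.float32)))
print(delta([.56,.25,.33],Rdown(np.deg2rad(-27.5))))
print(delta([.56,.25,.33],Rdown(np.deg2rad(20))))
E
```

```text
[[-0.    -0.956 -0.293  0.075]
 [ 1.    -0.    -0.001  0.001]
 [ 0.001 -0.293  0.956 -0.143]
 [ 0.     0.     0.     1.   ]]
[[310.46949982   0.         256.97697736]
 [  0.         310.46949982 194.89550756]
 [  0.           0.           1.        ]]
2108 ((0.5792270302772522, 0.26882198452949524), (0.1530735045671463, 0.14081431925296783), 64.06705474853516)
132 [0.56042197 0.259185   0.03564256] ((0.5609058141708374, 0.2603171467781067), (0.06284071505069733, 0.01280656922608614), 63.730899810791016)
4753 ((0.5902130603790283, -0.20727244019508362), (0.20907151699066162, 0.16373087465763092), 15.577740669250488)
[-0.4301 -0.2377 -0.0987  0.     -0.      1.6769]
[-0.4301 -0.2377 -0.0987  0.     -0.      0.8479]
```

Run:
```python
from h import *
W=np.load("top.npy"); a=np.deg2rad(-26.3)
d=W[...,:2]-[.561,.260]; s=d@[np.cos(a),np.sin(a)]; t=d@[-np.sin(a),np.cos(a)]
for lo,hi in((.0025,.0075),(.0075,.014)):
    m=(abs(t)<.055)&(abs(s)<.12)&(W[...,2]>lo)&(W[...,2]<hi); print(np.histogram(s[m],bins=np.arange(-.1,.101,.01)))
m=(abs(s)<.04)&(abs(t)<.1)&(W[...,2]>.0075)&(W[...,2]<.014);print(np.percentile(t[m],[0.5,99.5]))
```

```text
(array([ 13,  12,  10,  16,  70,   8,   5,   2,   4,   1,   6,   3,   1,
         8,   6,   4,  56, 126,  52,  13]), array([-1.00000000e-01, -9.00000000e-02, -8.00000000e-02, -7.00000000e-02,
       -6.00000000e-02, -5.00000000e-02, -4.00000000e-02, -3.00000000e-02,
       -2.00000000e-02, -1.00000000e-02, -5.55111512e-17,  1.00000000e-02,
        2.00000000e-02,  3.00000000e-02,  4.00000000e-02,  5.00000000e-02,
        6.00000000e-02,  7.00000000e-02,  8.00000000e-02,  9.00000000e-02,
        1.00000000e-01]))
(array([  0,   0,   0,   0,  45, 141, 148, 143, 150,  71,  83, 137, 143,
       146, 133, 139,  86,  20,   7,   0]), array([-1.00000000e-01, -9.00000000e-02, -8.00000000e-02, -7.00000000e-02,
       -6.00000000e-02, -5.00000000e-02, -4.00000000e-02, -3.00000000e-02,
       -2.00000000e-02, -1.00000000e-02, -5.55111512e-17,  1.00000000e-02,
        2.00000000e-02,  3.00000000e-02,  4.00000000e-02,  5.00000000e-02,
        6.00000000e-02,  7.00000000e-02,  8.00000000e-02,  9.00000000e-02,
        1.00000000e-01]))
[-0.05965063  0.06128925]
```

Run:
```python
from h import *
print(delta([.561,.26,.15],Rdown(np.deg2rad(-26.3))))
```

```text
[-0.4274 -0.2281  0.0813  0.     -0.      1.656 ]
```

>>> carry_out(deltas=[-0.043,-0.023,0.0,0,0,0.166,-0.086,-0.046,0.0,0,0,0.332,-0.129,-0.069,0.0,0,0,0.498,-0.172,-0.092,0.02,0,0,0.664,-0.215,-0.115,0.04,0,0,0.83])

```text
time: 1.23
eef_pos: [0.4057, 0.4418, 0.1916]
tcp_rot: [0.568, 0.823, 0.001, 0.0]
contact_force: [0.1, 0.8, 0.4]
opening: 0.999
finger_force: 0.0
```

Run:
```python
from h import *
print(delta([.561,.26,.15],Rdown(np.deg2rad(-26.3))))
```

```text
[-0.225   0.0808  0.0416  0.0014 -0.0011  0.8207]
```

>>> carry_out(deltas=[-0.045,0.016,0.008,0,0,0.165,-0.09,0.032,0.016,0,0,0.33,-0.135,0.048,0.025,0,0,0.495,-0.18,0.065,0.033,0,0,0.66,-0.225,0.081,0.042,0,0,0.821])

```text
time: 1.85
eef_pos: [0.5621, 0.2606, 0.1495]
tcp_rot: [0.85, 0.528, 0.0, 0.0]
contact_force: [-0.0, 0.8, 0.9]
opening: 1.0
finger_force: 0.0
```

>>> carry_out(deltas=[0,0,0,0,0,0], grip=60)

```text
time: 1.98
eef_pos: [0.5625, 0.2592, 0.1486]
tcp_rot: [0.849, 0.528, -0.0, 0.0]
contact_force: [0.2, 1.0, 0.1]
opening: 0.819
finger_force: 0.0
```

Run:
```python
from h import *
im,d,W=cam("wrist"); cv2.imwrite("pics/w1.png",im[:,:,::-1]); np.save("w1.npy",W)
b=(np.hypot(W[...,0]-.561,W[...,1]-.26)<.06)&(W[...,2]>.03)&(W[...,2]<.042)
r=cv2.minAreaRect(W[b][:,:2].astype(np.float32)); print(b.sum(),np.median(W[b][:,2]),r)
a=np.deg2rad(-26.3); x=np.array([np.cos(a),np.sin(a)]);y=np.array([-x[1],x[0]])
d=W[...,:2]-r[0]; s=d@x;t=d@y
m=(W[...,2]>.0085)&(W[...,2]<.014)&(abs(t)<.05)&(abs(s)<.1);print(np.percentile(s[m],[.5,99.5]))
m=(W[...,2]>.0085)&(W[...,2]<.014)&(abs(s)<.035)&(abs(t)<.1);print(np.percentile(t[m],[.5,99.5]))
print(delta([*r[0],.0135],Rdown(np.deg2rad(-26.3))))
```

```text
1165 0.035957675945113454 ((0.5602279305458069, 0.26431405544281006), (0.06280665099620819, 0.013908829540014267), 63.91227340698242)
[-0.05121681  0.06428016]
[-0.06019316  0.05961022]
[ 0.0027 -0.0027  0.1354 -0.0008  0.0003  0.0031]
```

View pics/w1.png

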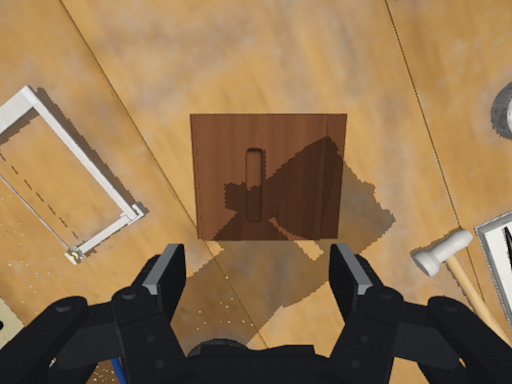

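>>> carry_out(deltas=[0.0027,-0.0027,0.05,0,0,0.003,0.0027,-0.0027,0.1,0,0,0.003,0.0027,-0.0027,0.125,0,0,0.003,0.0027,-0.0027,0.1345,0,0,0.003,0.0027,-0.0027,0.1345,0,0,0.003])

```text
time: 2.65
eef_pos: [0.5595, 0.2663, 0.0151]
tcp_rot: [0.849, 0.529, 0.0, -0.0]
contact_force: [-0.4, -1.3, 0.4]
opening: 0.603
finger_force: 0.0
```

>>> carry_out(deltas=[0,0,0,0,0,0,0,0,0,0,0,0,0,0,0,0,0,0,0,0,0,0,0,0], grip=0, grip_force=80)

```text
time: 3.15
eef_pos: [0.5611, 0.2659, 0.0168]
tcp_rot: [0.849, 0.529, 0.002, 0.0]
contact_force: [-1.2, -0.6, 6.1]
opening: 0.143
finger_force: 81.6
```

>>> carry_out(deltas=[0,0,-0.02,0,0,0,0,0,-0.06,0,0,0,0,0,-0.11,0,0,0,0,0,-0.16,0,0,0])

```text
time: 3.65
eef_pos: [0.5589, 0.2652, 0.1763]
tcp_rot: [0.849, 0.529, -0.001, -0.0]
contact_force: [0.4, -0.0, -1.4]
opening: 0.142
finger_force: 80.4
```

Run:
```python
from h import *
print(delta([.616,-.299,.28],Rdown(np.deg2rad(15.6))))
```

```text
[-4.812e-01  3.002e-01 -1.036e-01 -1.200e-03  4.000e-04 -7.293e-01]
```

>>> carry_out(deltas=[-0.03,0.02,-0.01,0,0,-0.05,-0.08,0.05,-0.02,0,0,-0.13,-0.13,0.082,-0.035,0,0,-0.21,-0.18,0.113,-0.045,0,0,-0.29,-0.23,0.144,-0.055,0,0,-0.37])

```text
time: 4.28
eef_pos: [0.5867, -0.0062, 0.2306]
tcp_rot: [0.736, 0.677, -0.0, -0.0]
contact_force: [0.5, 0.1, -1.1]
opening: 0.143
finger_force: 80.5
```

Run:
```python
from h import *
print(delta([.616,-.299,.28],Rdown(np.deg2rad(15.6))))
```

```text
[-2.893e-01  5.380e-02 -4.950e-02 -2.000e-04 -1.000e-04 -3.565e-01]
```

>>> carry_out(deltas=[-0.055,0.01,-0.01,0,0,-0.07,-0.11,0.02,-0.02,0,0,-0.14,-0.17,0.032,-0.03,0,0,-0.22,-0.23,0.043,-0.04,0,0,-0.3,-0.27,0.05,-0.049,0,0,-0.356])

```text
time: 4.9
eef_pos: [0.6129, -0.2804, 0.2792]
tcp_rot: [0.606, 0.796, -0.0, -0.0]
contact_force: [0.3, 0.6, -3.1]
opening: 0.142
finger_force: 80.5
```

>>> carry_out(deltas=[-0.018,0,0,0,0,0,-0.018,0,0,0,0,0])

```text
time: 5.15
eef_pos: [0.6182, -0.2953, 0.278]
tcp_rot: [0.607, 0.795, 0.0, -0.001]
contact_force: [-0.9, 0.1, -1.6]
opening: 0.143
finger_force: 80.5
```

Run:
```python
from h import *
s=ctrl.get_state();print(s["eef_pos"],s["dq"])
im,d,W=cam("wrist"); np.save("w2.npy",W); np.save("w2p.npy",np.r_[s["eef_pos"],s["tcp_rot"]])
cv2.imwrite("pics/w2.png",cv2.resize(im[:,:,::-1],(768,576)))
```

```text
[ 0.61817137 -0.29526599  0.27801482] [ 0.03624385 -0.01851611  0.03003029  0.01375178  0.00850311 -0.00034867]
```

View pics/w2.png

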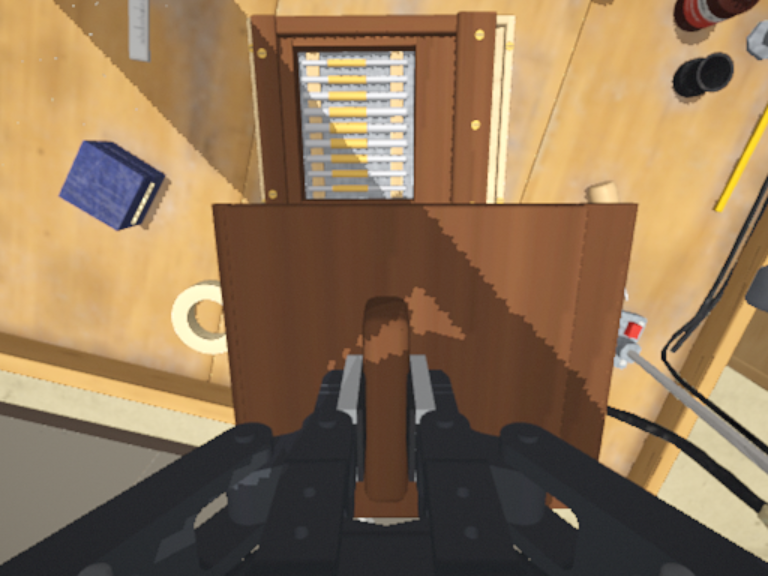

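Run:
```python
from h import *
W=np.load("w2.npy"); p=np.load("w2p.npy"); Rt=R.from_quat(p[3:]).as_matrix()
yaw=np.arctan2(Rt[1,1],Rt[0,1]);print("tool y yaw",np.rad2deg(yaw))
# frame F: tcp-origin, x=tool y dir, y=left
c,s=np.cos(yaw),np.sin(yaw); F=W.copy(); d=W[...,:2]-p[:2]
F[...,0]=d@[c,s];F[...,1]=d@[-s,c]
np.save("F.npy",F)
z=F[...,2]; v,u=np.mgrid[0:384,0:512]; up=v<132
for row in (50,80,110):
    print("row",row,"y",np.round(np.nanmedian(F[row,200:270,1])*1e3))
    prev=None
    for k in range(160,346):
        zz=round(z[row,k]*1e3)
        if prev is None or abs(zz-prev)>=3: print(k,np.round(F[row,k-1]*1e3,1),np.round(F[row,k]*1e3,1))
        prev=zz
for col in (185,240,290,315,332):
    prev=None; print("col",col)
    for k in range(0,150):
        zz=round(z[k,col]*1e3)
        if prev is not None and abs(zz-prev)>=3: print(k,np.round(F[k-1,col]*1e3,1),np.round(F[k,col]*1e3,1))
        prev=zz
```

```text
tool y yaw 15.306835346516346
row 50 y 132.0
160 [-121.9  135.2    0.7] [-120.7  135.2    0.4]
167 [-113.2  135.2    0.8] [-108.7  133.4   12.9]
169 [-107.5  133.4   12.9] [-97.2 128.5  47.9]
186 [-79.9 128.7  46.3] [-80.8 130.   36.9]
190 [-77.4 130.   36.8] [-76.7 130.4  34.4]
196 [-71.  130.3  34.7] [-70.7 131.   30.2]
197 [-70.7 131.   30.2] [-70.5 131.8  24.5]
198 [-70.5 131.8  24.5] [-70.7 132.9  16.8]
199 [-70.7 132.9  16.8] [-70.2 133.4  12.9]
203 [-66.6 133.5  12.5] [-64.1 132.3  20.9]
216 [-50.  132.4  20.4] [-48.4 131.9  23.4]
237 [-25.  131.9  23.2] [-23.7 131.6  25.6]
238 [-23.7 131.6  25.6] [-22.7 132.   22.7]
271 [ 14.9 132.   23.1] [ 16.5 133.4  13.1]
276 [ 21.2 133.2  14.2] [ 21.4 130.5  33.5]
277 [ 21.4 130.5  33.5] [ 22.3 130.1  36.2]
287 [ 32.6 130.2  35.4] [ 33.6 129.9  37.6]
289 [ 34.8 130.1  36. ] [ 35.7 129.7  38.7]
303 [ 50.8 130.2  35.7] [ 50.  128.2  49.4]
312 [ 58.5 127.9  51.6] [ 59.  127.4  55. ]
313 [ 59.  127.4  55. ] [ 60.7 127.9  51.5]
318 [ 64.8 127.7  52.9] [ 66.3 128.1  50.2]
319 [ 66.3 128.1  50.2] [ 66.8 127.6  53.8]
328 [ 75.6 127.7  52.9] [ 77.4 128.2  49.5]
329 [ 77.4 128.2  49.5] [ 88.5 134.9   2.3]
334 [ 93.2 134.7   3.3] [ 92.9 133.7  10.4]
336 [ 93.8 133.5  11.7] [ 94.2 133.1  15.2]
341 [ 99.3 133.3  13.7] [ 1.039e+02  1.352e+02 -1.000e-01]
row 80 y 99.0
160 [-124.8  100.2    1.5] [-123.8  100.2    0.7]
163 [-121.9  100.4   -1.6] [-119.9  100.2    0.9]
170 [-112.9  100.4   -1.2] [-107.5   99.4   14.3]
172 [-106.3   99.4   14.3] [-96.3  97.4  48.1]
188 [-79.5  97.5  47.6] [-80.6  98.1  37. ]
198 [-70.3  98.1  36. ] [-70.4  98.6  28.8]
199 [-70.4  98.6  28.8] [-70.4  99.   22. ]
200 [-70.4  99.   22. ] [-70.4  99.4  15.1]Traceback (most recent call last):
  File "<stdin>", line 13, in <module>
ValueError: cannot convert float NaN to integer
```

Run:
```python
from h import *
F=np.load("F.npy"); z=F[...,2]
def edge(a,b,f): # fit line
    q=np.polyfit(a,b,1); r=b-np.polyval(q,a); k=abs(r)<2*np.median(abs(r))+1e-4; q=np.polyfit(a[k],b[k],1); print(f,"slope deg",np.rad2deg(np.arctan(q[0])).round(2),"at mean",a.mean().round(4),np.polyval(q,a.mean()).round(4),"n",k.sum(),"std",r[k].std().round(5)); return q
rows=range(36,130)
def rowsedge(lo,hi,x0,x1,side,f):
    A=[];B=[]
    for r in rows:
        m=(z[r]>lo)&(z[r]<hi)&(F[r,:,0]>x0)&(F[r,:,0]<x1)
        if m.sum()>2:
            k=np.where(m)[0][-1 if side>0 else 0]; A.append(F[r,k,1]);B.append(F[r,k,0])
    return edge(np.array(A),np.array(B),f)
rowsedge(.044,.052,-.11,-.06,1,"near lip inner")
rowsedge(.044,.052,-.11,-.06,-1,"near lip outer")
rowsedge(.047,.058,.03,.09,-1,"mouth (rail inner)")
rowsedge(.047,.058,.03,.09,1,"rail outer")
rowsedge(.010,.018,.08,.12,1,"stand outer far")
rowsedge(.009,.018,-.125,-.09,-1,"stand outer near")
A=[];B=[]
for c in range(195,300):
    m=(z[:120,c]>.043)&(z[:120,c]<.050)
    if m.sum()>1: k=np.where(m)[0][-1]; A.append(F[k,c,0]);B.append(F[k,c,1])
edge(np.array(A),np.array(B),"left wall inner top")
A=[];B=[]
for c in range(165,380):
    m=(z[:220,c]>.26)&(z[:220,c]<.30)
    if m.sum()>1: k=np.where(m)[0][0]; A.append(F[k,c,0]);B.append(F[k,c,1])
edge(np.array(A),np.array(B),"board left edge")
A=[];B=[];C=[];D=[]
for r in range(142,230):
    m=np.where((z[r]>.24)&(abs(F[r,:,0])<.12))[0]; A.append(F[r,m[0],1]);B.append(F[r,m[0],0]);C.append(F[r,m[-1],1]);D.append(F[r,m[-1],0])
edge(np.array(A),np.array(B),"short tip");edge(np.array(C),np.array(D),"long tip")
for c in(200,230,300,340,370,410): print(c,np.round(F[170,c]*1e3,1), np.round(F[150,c]*1e3,1))
```

```text
near lip inner slope deg -0.43 at mean 0.0942 -0.0794 n 86 std 0.00018
near lip outer slope deg -0.44 at mean 0.0941 -0.0964 n 89 std 0.0004
mouth (rail inner) slope deg -0.36 at mean 0.094 0.05 n 94 std 0.00026
rail outer slope deg -0.47 at mean 0.0938 0.0767 n 87 std 0.00039
stand outer far slope deg -0.45 at mean 0.0957 0.0989 n 90 std 0.00042
stand outer near slope deg -0.36 at mean 0.103 -0.1086 n 25 std 0.00027
left wall inner top slope deg 0.58 at mean -0.0112 0.1572 n 100 std 0.00024
board left edge slope deg 0.02 at mean 0.0072 0.0589 n 213 std 7e-05
short tip slope deg -0.22 at mean 0.0328 -0.0579 n 80 std 0.00029
long tip slope deg 0.09 at mean 0.0328 0.0824 n 77 std 0.00031
200 [-28.2  42.7 271.9] [-28.   52.3 270.4]
230 [-13.5  42.8 272.3] [-13.2  52.6 272.3]
300 [ 20.9  42.6 271.3] [ 20.5  52.4 271.1]
340 [ 40.9  42.3 270.3] [ 39.3  52.7 273.3]
370 [ 55.1  42.7 271.9] [ 54.1  52.5 271.8]
410 [ 77.4  41.5 266.6] [ 76.3  51.6 266. ]
```

```bash
cat >> h.py <<'E'
import json
YAW=np.deg2rad(15.31+.43)
def caseframe():
    p=np.load("w2p.npy"); Rt=R.from_quat(p[3:]).as_matrix(); yw=np.arctan2(Rt[1,1],Rt[0,1])
    O=np.array([-.0175,.0943]); c,s=np.cos(YAW),np.sin(YAW)
    return p[:2]+O[0]*np.array([c,s])+O[1]*np.array([-s,c])
G=np.array([-.008,.002,.0165]); ZB=0.0
def tcp(tip,b,dy=0.,dyaw=0.):
    """tip: lower tongue tip in case frame (m, z above bench)"""
    Rb=R.from_euler("ZY",[YAW+dyaw,b]).as_matrix(); Rz=R.from_euler("z",YAW).as_matrix()
    P=Rz@np.array(tip)+np.r_[caseframe(),ZB]+Rb@(G-np.array([.076,0,0]))
    return P, Rb@np.c_[[0,1,0],[1,0,0],[0,0,-1.]]
def setcmd():
    s=ctrl.get_state(); json.dump([list(s["eef_pos"]),list(s["tcp_rot"])],open("cmd.json","w"))
def plan(wps):
    c=json.load(open("cmd.json")); p0=np.array(c[0]);R0=R.from_quat(c[1]).as_matrix(); out=[]
    for tip,b in wps:
        P,Rt=tcp(tip,b); out+=list(np.round(np.r_[R0.T@(P-p0),R.from_matrix(R0.T@Rt).as_rotvec()],4))
    P,Rt=tcp(*wps[-1]); json.dump([list(P),list(R.from_matrix(Rt).as_quat())],open("cmd.json","w"))
    print([float(x) for x in out])
def where():
    s=ctrl.get_state(); Rt=R.from_quat(s["tcp_rot"]).as_matrix()
    Rb=Rt@np.c_[[0,1,0],[1,0,0],[0,0,-1.]].T
    Rz=R.from_euler("z",YAW).as_matrix()
    T=Rz.T@(s["eef_pos"]-Rb@(G-np.array([.076,0,0]))-np.r_[caseframe(),ZB])
    e=R.from_matrix(Rz.T@Rb).as_euler("ZYX")
    print("t",round(s["time"],2),"tip mm",np.round(T*1e3,1),"deg yaw,pitch,roll",np.round(np.rad2deg(e),2),"F case",np.round(Rz.T@s["contact_force"],1),"M",np.round(Rz.T@s["wrist_torque"],2))
E
python3 - <<'E'
from h import *
where(); setcmd(); print(caseframe())
b=np.deg2rad(8)
plan([((.056,-.06,.2),b/2),((.056,-.03,.15),b),((.056,0,.11),b),((.056,0,.08),b),((.056,0,.06),b)])
E
```

```text
t 5.2 tip mm [101.9 -95.6 261.3] deg yaw,pitch,roll [-0.35  0.06  0.14] F case [ 0.2  0.5 -2.7] M [ 0.01 -0.    0.03]
[ 0.57574658 -0.20924926]
[0.0347, -0.0447, 0.0557, 0.0688, -0.0026, -0.0059, 0.0646, -0.0431, 0.1001, 0.1386, -0.0028, -0.0059, 0.0945, -0.0432, 0.1401, 0.1386, -0.0028, -0.0059, 0.0945, -0.0432, 0.1701, 0.1386, -0.0028, -0.0059, 0.0944, -0.0431, 0.1901, 0.1386, -0.0028, -0.0059]
```

>>> carry_out(deltas=[0.0347,-0.0447,0.0557,0.0688,-0.0026,-0.0059,0.0646,-0.0431,0.1001,0.1386,-0.0028,-0.0059,0.0945,-0.0432,0.1401,0.1386,-0.0028,-0.0059,0.0945,-0.0432,0.1701,0.1386,-0.0028,-0.0059,0.0944,-0.0431,0.1901,0.1386,-0.0028,-0.0059])

```text
time: 5.82
eef_pos: [0.5511, -0.2128, 0.087]
tcp_rot: [0.601, 0.796, -0.056, -0.042]
contact_force: [0.2, -0.5, -2.6]
opening: 0.14
finger_force: 80.4
```

>>> carry_out(deltas=[0,0,0,0,0,0,0,0,0,0,0,0])

```text
time: 6.08
eef_pos: [0.5531, -0.2161, 0.0904]
tcp_rot: [0.602, 0.795, -0.056, -0.039]
contact_force: [1.0, -0.1, -1.3]
opening: 0.143
finger_force: 80.4
```

Run:
```python
from h import *
where()
im,d,W=cam("wrist"); cv2.imwrite("pics/w3.png",im[:,:,::-1])
im,d,W=cam("side"); cv2.imwrite("pics/s3.png",cv2.resize(im[190:350,170:360,::-1],None,fx=4,fy=3.5,interpolation=cv2.INTER_CUBIC))
plan([((.056,0,.055),np.deg2rad(8)),((.056,0,.05),np.deg2rad(8)),((.056,0,.046),np.deg2rad(8)),((.056,0,.043),np.deg2rad(8)),((.056,0,.041),np.deg2rad(8))])
```

```text
t 6.08 tip mm [57.3 -2.5 62.6] deg yaw,pitch,roll [-0.02  7.82 -0.25] F case [ 0.9 -0.3 -1.3] M [-0.03 -0.11  0.03]
[0.0, 0.0007, 0.005, 0.0, 0.0, 0.0, 0.0, 0.0014, 0.0099, 0.0, 0.0, 0.0, 0.0, 0.0019, 0.0139, 0.0, 0.0, 0.0, 0.0, 0.0024, 0.0168, 0.0, 0.0, 0.0, 0.0, 0.0026, 0.0188, 0.0, 0.0, 0.0]
```

View pics/w3.png

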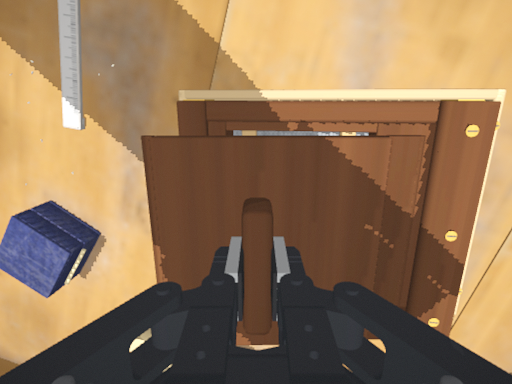

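View pics/s3.png

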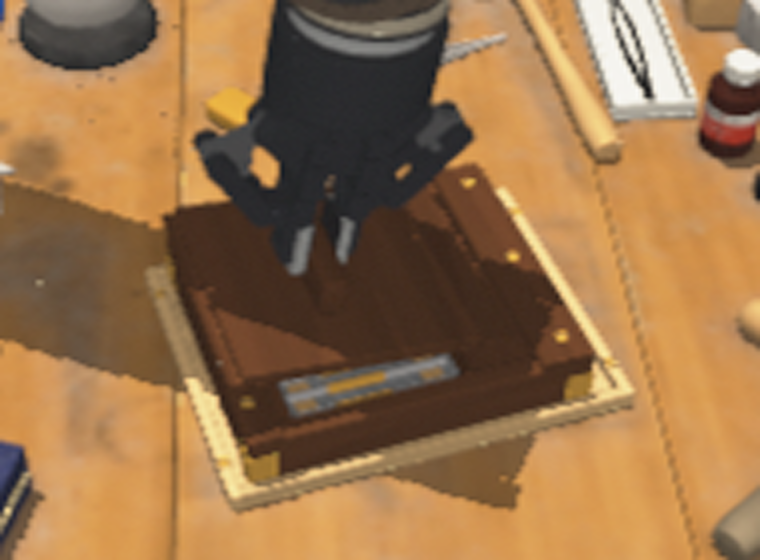

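Run:
```python
from h import *
where(); im,d,W=cam("wrist"); c,s=np.cos(YAW),np.sin(YAW); D=W[...,:2]-caseframe()
X=D@[c,s];Y=D@[-s,c];Z=W[...,2]
A=[];B=[];C=[]
for k in range(225,400):
    zz=Z[:180,k]; w=np.where((zz>.043)&(zz<.049)&(Y[:180,k]>.055)&(Y[:180,k]<.09))[0]
    yb=np.where((zz>.055)&(Y[:180,k]<.07))[0]
    if len(w): A.append(Y[w[-1],k])
    if len(yb): B.append(Y[yb[0],k]); C.append((X[yb[0],k],zz[yb[0]]))
print("wall inner y",np.percentile(A,[10,50,90]),"board left",np.percentile(B,[10,50,90]),C[0],C[-1])
for lo,hi,x0,x1,f in((.047,.058,.055,.11,"rail"),):
    E=[]
    for r in range(110,300):
        m=np.where((Z[r]>lo)&(Z[r]<hi)&(X[r]>.06)&(X[r]<.11)&(np.arange(512)>415))[0]
        if len(m): E.append((X[r,m[0]],Y[r,m[0]],X[r,m[-1]]))
    E=np.array(E);print(len(E),np.median(E,0))
s=ctrl.get_state();print(np.abs(s["dq"]).max());where()
```

```text
t 6.17 tip mm [57.3 -2.9 63. ] deg yaw,pitch,roll [-0.04  7.79 -0.28] F case [ 1.  -1.  -2.3] M [ 0.01 -0.06  0.01]
wall inner y [0.06292492 0.06314124 0.06343851] board left [0.05788236 0.05796792 0.05804832] (np.float64(-0.04141089767256792), np.float64(0.0799331316827491)) (np.float64(0.04416942674266325), np.float64(0.06763413740864965))
190 [0.06809856 0.0158789  0.09498281]
0.007759505196804316
t 6.22 tip mm [57.2 -2.8 62.8] deg yaw,pitch,roll [-0.04  7.81 -0.27] F case [ 1.   0.7 -1.6] M [ 0.02 -0.12 -0.01]
```

Run:
```python
from h import *
setcmd();b=np.deg2rad(8.5)
plan([((.056,0,.058),b),((.056,0,.052),b),((.056,0,.047),b),((.056,0,.043),b),((.056,0,.040),b)])
```

```text
[0.0027, -0.0003, 0.0039, 0.0121, 0.0046, -0.0007, 0.0027, 0.0005, 0.0098, 0.0121, 0.0046, -0.0007, 0.0028, 0.0012, 0.0148, 0.0121, 0.0046, -0.0007, 0.0028, 0.0017, 0.0187, 0.0121, 0.0046, -0.0007, 0.0028, 0.0021, 0.0217, 0.0121, 0.0046, -0.0007]
```

>>> carry_out(deltas=[0.0027,-0.0003,0.0039,0.0121,0.0046,-0.0007,0.0027,0.0005,0.0098,0.0121,0.0046,-0.0007,0.0028,0.0012,0.0148,0.0121,0.0046,-0.0007,0.0028,0.0017,0.0187,0.0121,0.0046,-0.0007,0.0028,0.0021,0.0217,0.0121,0.0046,-0.0007])

```text
time: 6.85
eef_pos: [0.5502, -0.2131, 0.0665]
tcp_rot: [0.602, 0.795, -0.059, -0.047]
contact_force: [0.2, -0.1, -2.6]
opening: 0.141
finger_force: 80.4
```

>>> carry_out(deltas=[0,0,0,0,0,0])

```text
time: 6.98
eef_pos: [0.5501, -0.2131, 0.0666]
tcp_rot: [0.602, 0.795, -0.059, -0.047]
contact_force: [0.1, -0.6, -2.9]
opening: 0.142
finger_force: 80.4
```

Run:
```python
from h import *
where();b=np.deg2rad(8.5)
plan([((.058,0,.0385),b),((.060,0,.0375),b),((.062,0,.037),b),((.064,0,.0365),b)])
```

```text
t 6.97 tip mm [54.8  1.4 37.6] deg yaw,pitch,roll [0.04 8.66 0.16] F case [-0.1 -0.6 -2.9] M [ 0.01 -0.12 -0.01]
[-0.0, 0.0022, 0.0012, 0.0, 0.0, 0.0, -0.0, 0.0043, 0.0019, 0.0, 0.0, 0.0, -0.0, 0.0064, 0.0021, 0.0, 0.0, 0.0, 0.0, 0.0084, 0.0023, 0.0, 0.0, 0.0]
```

Run:
```python
from h import *
setcmd();b=np.deg2rad(8.5)
plan([((.057,0,.037),b),((.059,0,.0365),b),((.061,0,.036),b),((.063,0,.036),b),((.063,0,.036),b)])
```

```text
[-0.0012, 0.0022, 0.0005, -0.0028, -0.0027, 0.0007, -0.0012, 0.0042, 0.0007, -0.0028, -0.0027, 0.0007, -0.0013, 0.0063, 0.0009, -0.0028, -0.0027, 0.0007, -0.0013, 0.0083, 0.0006, -0.0028, -0.0027, 0.0007, -0.0013, 0.0083, 0.0006, -0.0028, -0.0027, 0.0007]
```

>>> carry_out(deltas=[-0.0012,0.0022,0.0005,-0.0028,-0.0027,0.0007,-0.0012,0.0042,0.0007,-0.0028,-0.0027,0.0007,-0.0013,0.0063,0.0009,-0.0028,-0.0027,0.0007,-0.0013,0.0083,0.0006,-0.0028,-0.0027,0.0007,-0.0013,0.0083,0.0006,-0.0028,-0.0027,0.0007])

```text
time: 7.6
eef_pos: [0.5586, -0.2122, 0.0651]
tcp_rot: [0.602, 0.795, -0.059, -0.044]
contact_force: [0.7, -0.4, -1.7]
opening: 0.141
finger_force: 80.4
```

Run:
```python
from h import *
where()
```

```text
t 7.6 tip mm [63.4 -0.2 36.5] deg yaw,pitch,roll [ 0.01  8.47 -0.04] F case [ 0.6 -0.6 -1.7] M [ 0.01 -0.12  0.01]
```

Run:
```python
from h import *
b=np.deg2rad(8.5)
plan([((.065,0,.0357),b),((.067,0,.0355),b),((.069,0,.0355),b),((.071,0,.0355),b),((.073,0,.0355),b)])
```

```text
[-0.0, 0.002, 0.0, 0.0, 0.0, 0.0, 0.0, 0.004, -0.0001, 0.0, 0.0, 0.0, 0.0, 0.006, -0.0004, 0.0, 0.0, 0.0, 0.0, 0.008, -0.0007, 0.0, 0.0, 0.0, -0.0, 0.01, -0.001, 0.0, 0.0, 0.0]
```

>>> carry_out(deltas=[0,0.002,0,0,0,0,0,0.004,-0.0001,0,0,0,0,0.006,-0.0004,0,0,0,0,0.008,-0.0007,0,0,0,0,0.01,-0.001,0,0,0])

```text
time: 8.22
eef_pos: [0.5683, -0.2095, 0.0648]
tcp_rot: [0.602, 0.795, -0.059, -0.044]
contact_force: [-0.7, -1.0, -0.4]
opening: 0.14
finger_force: 80.7
```

Run:
```python
from h import *
where()
b=np.deg2rad(8.5)
plan([((.0745,0,.0353),b),((.076,0,.0352),b),((.0775,0,.0352),b),((.0785,0,.0352),b)])
```

```text
t 8.22 tip mm [73.4 -0.3 36.1] deg yaw,pitch,roll [ 0.    8.47 -0.04] F case [-0.9 -0.8 -0.4] M [ 0.05 -0.   -0.  ]
[0.0, 0.0015, -0.0, 0.0, 0.0, 0.0, -0.0, 0.003, -0.0001, 0.0, 0.0, 0.0, 0.0, 0.0045, -0.0004, 0.0, 0.0, 0.0, 0.0, 0.0055, -0.0005, 0.0, 0.0, 0.0]
```

In the groove, light ledge contact. Push on to the strip.

>>> carry_out(deltas=[0,0.0015,0,0,0,0,0,0.003,-0.0001,0,0,0,0,0.0045,-0.0004,0,0,0,0,0.0055,-0.0005,0,0,0])

```text
time: 8.72
eef_pos: [0.5715, -0.2086, 0.0649]
tcp_rot: [0.602, 0.795, -0.061, -0.047]
contact_force: [-7.6, -2.1, 5.3]
opening: 0.143
finger_force: 81.4
```

Run:
```python
from h import *
where()
b=np.deg2rad(8.5)
plan([((.0795,0,.0352),b),((.0805,0,.0352),b),((.0815,0,.0352),b),((.0825,0,.0352),b)])
```

```text
t 8.72 tip mm [76.6 -0.2 35.7] deg yaw,pitch,roll [0.02 8.82 0.04] F case [-7.9  0.   5.3] M [ 0.16  1.2  -0.03]
[-0.0, 0.001, -0.0001, 0.0, 0.0, 0.0, -0.0, 0.002, -0.0003, 0.0, 0.0, 0.0, -0.0, 0.003, -0.0004, 0.0, 0.0, 0.0, -0.0, 0.004, -0.0006, 0.0, 0.0, 0.0]
```

>>> carry_out(deltas=[0,0.001,-0.0004,0,0,0,0,0.002,-0.0006,0,0,0,0,0.003,-0.0008,0,0,0,0,0.004,-0.001,0,0,0])

```text
time: 9.22
eef_pos: [0.5747, -0.2077, 0.065]
tcp_rot: [0.602, 0.795, -0.062, -0.047]
contact_force: [-9.8, -2.1, 5.0]
opening: 0.139
finger_force: 81.2
```

Run:
```python
from h import *
where()
```

```text
t 9.22 tip mm [79.8 -0.2 35.7] deg yaw,pitch,roll [0.02 8.92 0.06] F case [-10.    0.6   5. ] M [ 0.09  1.44 -0.04]
```

>>> carry_out(deltas=[0,0.0008,-0.0002,0,0,0,0,0.0016,-0.0004,0,0,0,0,0.0024,-0.0006,0,0,0,0,0.0024,-0.0006,0,0,0])

```text
time: 9.72
eef_pos: [0.5767, -0.2071, 0.0651]
tcp_rot: [0.602, 0.795, -0.062, -0.048]
contact_force: [-9.6, -1.4, 5.3]
opening: 0.139
finger_force: 81.2
```

Run:
```python
from h import *
where()
```

```text
t 9.72 tip mm [81.9 -0.1 35.7] deg yaw,pitch,roll [0.02 8.97 0.08] F case [-9.6  1.2  5.3] M [ 0.01  1.53 -0.1 ]
```

>>> carry_out(deltas=[0,0.0005,-0.0001,0,0,0,0,0.001,-0.0002,0,0,0,0,0.001,-0.0002,0,0,0])

```text
time: 10.1
eef_pos: [0.5775, -0.2069, 0.0652]
tcp_rot: [0.602, 0.795, -0.062, -0.048]
contact_force: [-11.2, -3.0, 5.9]
opening: 0.142
finger_force: 81.2
```

Run:
```python
from h import *
where()
```

```text
t 10.1 tip mm [82.7 -0.1 35.8] deg yaw,pitch,roll [0.02 9.01 0.08] F case [-11.6   0.2   5.9] M [ 0.05  1.63 -0.07]
```

Run:
```python
from h import *
D=np.deg2rad
P,Rt=tcp((.086,0,.0359),D(8.5)); json.dump([list(P),list(R.from_matrix(Rt).as_quat())],open("cmd.json","w"))
plan([((.086,0,.036),D(a)) for a in (7.7,6.8,5.9,5)])
```

```text
[-0.0, -0.0002, 0.0011, -0.014, 0.0, 0.0, -0.0, -0.0005, 0.0024, -0.0297, 0.0, 0.0, -0.0, -0.0007, 0.0037, -0.0454, 0.0, 0.0, 0.0, -0.0009, 0.0051, -0.0611, 0.0, 0.0]
```

>>> carry_out(deltas=[0,-0.0002,0.0011,-0.014,0,0,0,-0.0005,0.0024,-0.0297,0,0,0,-0.0007,0.0037,-0.0454,0,0,0,-0.0009,0.0051,-0.0611,0,0])

```text
time: 10.6
eef_pos: [0.5761, -0.2073, 0.0602]
tcp_rot: [0.603, 0.797, -0.037, -0.029]
contact_force: [-11.3, -2.9, 4.9]
opening: 0.139
finger_force: 81.4
```

Run:
```python
from h import *
where();D=np.deg2rad
plan([((.086,0,.036),D(a)) for a in (4.2,3.4,2.7,2.0)])
```

```text
t 10.6 tip mm [82.9 -0.1 35.8] deg yaw,pitch,roll [0.03 5.43 0.08] F case [-11.7   0.2   4.9] M [ 0.01  1.55 -0.1 ]
[-0.0, -0.0002, 0.0012, -0.014, -0.0, -0.0, 0.0, -0.0004, 0.0024, -0.0279, -0.0, -0.0, -0.0, -0.0006, 0.0034, -0.0401, -0.0, -0.0, -0.0, -0.0007, 0.0044, -0.0524, -0.0, -0.0]
```

>>> carry_out(deltas=[0,-0.0002,0.0012,-0.014,0,0,0,-0.0004,0.0024,-0.0279,0,0,0,-0.0006,0.0034,-0.0401,0,0,0,-0.0007,0.0044,-0.0524,0,0])

```text
time: 11.1
eef_pos: [0.5749, -0.2076, 0.0559]
tcp_rot: [0.603, 0.797, -0.017, -0.013]
contact_force: [-11.7, -2.6, 5.6]
opening: 0.144
finger_force: 81.6
```

Run:
```python
from h import *
where();D=np.deg2rad
plan([((.086,0,.036),D(a)) for a in (1.4,.8,.2,-.4)])
```

```text
t 11.1 tip mm [82.9 -0.1 35.8] deg yaw,pitch,roll [0.04 2.44 0.09] F case [-12.    0.6   5.6] M [ 0.08  1.71 -0.03]
[-0.0, -0.0002, 0.0009, -0.0105, -0.0, -0.0, -0.0, -0.0003, 0.0018, -0.0209, -0.0, -0.0, -0.0, -0.0005, 0.0026, -0.0314, -0.0, -0.0, -0.0, -0.0006, 0.0035, -0.0419, 0.0, -0.0]
```

>>> carry_out(deltas=[0,-0.0002,0.0009,-0.0105,0,0,0,-0.0003,0.0018,-0.0209,0,0,0,-0.0005,0.0026,-0.0314,0,0,0,-0.0006,0.0035,-0.0419,0,0])

```text
time: 11.6
eef_pos: [0.5743, -0.2078, 0.0528]
tcp_rot: [0.603, 0.798, 0.0, -0.001]
contact_force: [-13.6, -1.4, 11.0]
opening: 0.139
finger_force: 82.3
```

Run:
```python
from h import *
where();D=np.deg2rad
plan([((x,0,.036),D(-.5)) for x in (.0845,.083,.0815,.080)])
```

```text
t 11.6 tip mm [83.  -0.1 36.2] deg yaw,pitch,roll [0.05 0.05 0.11] F case [-13.5   2.3  11. ] M [ 0.35  2.07 -0.09]
[0.0, -0.0015, 0.0001, -0.0017, 0.0, 0.0, 0.0, -0.003, 0.0001, -0.0017, 0.0, 0.0, 0.0, -0.0045, 0.0001, -0.0017, 0.0, 0.0, 0.0, -0.006, 0.0001, -0.0017, 0.0, 0.0]
```

>>> carry_out(deltas=[0,-0.0015,0,-0.001,0,0,0,-0.003,0,-0.001,0,0,0,-0.0045,0,-0.001,0,0,0,-0.006,0,-0.001,0,0])

```text
time: 12.1
eef_pos: [0.5722, -0.2085, 0.0528]
tcp_rot: [0.604, 0.797, 0.003, 0.003]
contact_force: [-1.7, 2.3, 4.7]
opening: 0.143
finger_force: 81.5
```

Run:
```python
from h import *
where()
```

```text
t 12.1 tip mm [81.  -0.3 37.1] deg yaw,pitch,roll [ 0.01 -0.54 -0.06] F case [-1.   2.7  4.7] M [ 0.31  0.48 -0.04]
```

>>> carry_out(deltas=[0,-0.0015,0,0.004,0,0,0,-0.003,0,0.008,0,0,0,-0.0045,0,0.008,0,0,0,-0.0055,0,0.008,0,0])

```text
time: 12.6
eef_pos: [0.5681, -0.2097, 0.0528]
tcp_rot: [0.604, 0.797, 0.002, 0.002]
contact_force: [6.1, 2.3, 3.7]
opening: 0.141
finger_force: 81.2
```

Run:
```python
from h import *
where()
```

```text
t 12.6 tip mm [76.6 -0.4 36.8] deg yaw,pitch,roll [-0.04 -0.3  -0.1 ] F case [6.4 0.6 3.7] M [ 0.53 -0.81  0.01]
```

>>> carry_out(deltas=[0,-0.0006,0,0.003,0,0,0,-0.0012,0,0.003,0,0,0,-0.0012,0,0.003,0,0])

```text
time: 12.98
eef_pos: [0.5681, -0.2098, 0.0528]
tcp_rot: [0.604, 0.797, 0.001, 0.002]
contact_force: [6.9, 4.3, 2.0]
opening: 0.143
finger_force: 81.0
```

Run:
```python
from h import *
where()
```

```text
t 12.97 tip mm [76.6 -0.5 36.8] deg yaw,pitch,roll [-0.06 -0.28 -0.14] F case [7.8 2.3 2. ] M [ 0.51 -1.11 -0.  ]
```

>>> carry_out(deltas=[0,0.0012,0,0,0,0,0,0.0012,0,0,0,0])

```text
time: 13.22
eef_pos: [0.5681, -0.2098, 0.0529]
tcp_rot: [0.604, 0.797, 0.0, 0.001]
contact_force: [4.6, 3.0, 4.0]
opening: 0.143
finger_force: 81.3
```

>>> carry_out(deltas=[0,0,0,0,0,0,0,0,0,0,0,0,0,0,0,0,0,0], grip=45)

```text
time: 13.6
eef_pos: [0.5656, -0.2101, 0.0514]
tcp_rot: [0.604, 0.797, -0.002, -0.001]
contact_force: [0.5, 0.5, 0.2]
opening: 0.449
finger_force: 0.0
```

>>> carry_out(deltas=[0,0,-0.01,0,0,0,0,0,-0.04,0,0,0,0,0,-0.09,0,0,0,0,0,-0.13,0,0,0,0,0,-0.13,0,0,0])

```text
time: 14.22
eef_pos: [0.5691, -0.2114, 0.1881]
tcp_rot: [0.604, 0.797, -0.001, 0.005]
contact_force: [0.2, -0.6, 0.0]
opening: 0.448
finger_force: 0.0
```

Run:
```python
from h import *
where(); im,d,W=cam("wrist"); cv2.imwrite("pics/w4.png",im[:,:,::-1])
c,s=np.cos(YAW),np.sin(YAW); D=W[...,:2]-caseframe(); X=D@[c,s];Y=D@[-s,c];Z=W[...,2]
b=(abs(X)<.04)&(abs(Y)<.06)&(Z>.066)&(Z<.078)
print("batten",b.sum(),cv2.minAreaRect(np.c_[X[b],Y[b]].astype(np.float32)),np.median(Z[b]))
m=(abs(X)<.055)&(abs(Y)<.058)&(Z>.04)&(Z<.054)
A=np.c_[X[m],Y[m],np.ones(m.sum())]; q=np.linalg.lstsq(A,Z[m],rcond=None)[0]; print(m.sum(),q)
```

```text
t 14.22 tip mm [ 77.1  -2.4 172. ] deg yaw,pitch,roll [ 0.01 -0.26 -0.46] F case [ 0.1 -0.6  0. ] M [0.02 0.05 0.  ]
batten 1104 ((-0.007865437306463718, 0.0002547185868024826), (0.06284411996603012, 0.013566412031650543), 89.7929458618164) 0.07193430512837018
12682 [ 0.00089602 -0.00109492  0.04637153]
```

View pics/w4.png

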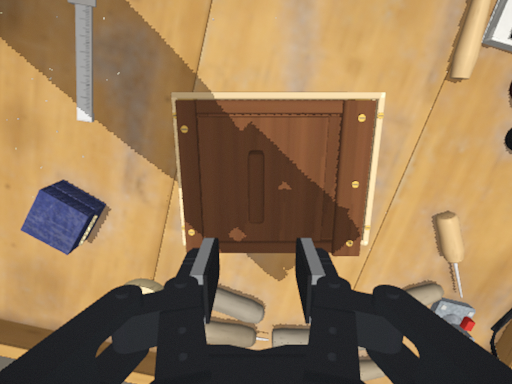

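The picture shows the board flat in the case, with its batten at about (257,187). The near edge sits under the lip, and the board is within a millimetre of the locked place.

```bash
python3 -c "
from plant import ctrl
print(ctrl.sign_off())"
```

```text
the job is handed in; nothing more can be done
None
```

The cover board is locked in the case: flat on the ledge, within about a millimetre of its locked place by the last camera measurement, and handed in after about 14 s. The tool's force reading stayed below about 20 N, and the arm went nowhere near the tweezers or the wax; the hand-in gave no verdict.

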